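# Clamp the inlet adaptor with its ear at the mark

### The job

Get the one-eared inlet adaptor held in the toggle-clamp fixture: first lift the clamp handle fully open, then stand the adaptor upright and centred on the round seat with its ear facing the raised mark on the seat's rim, and let go of it. Then push the clamp handle down past its dead point to its stop, so that the pad holds the adaptor down. Leave the plain spare without an ear and everything else on the bench where they are.

Things in the scene. Friction and masses are not known exactly. Their poses are not given: they have to be found in the camera images.
- fixture: the clamp fixture, fixed: aluminium base plate 260 x 120 x 10 mm with steel cheeks (at most 90 mm high, 70 mm wide at the foot, x -84 to 24 mm). Origin on the bench directly under the arm's pivot; +x points along the plate to the seat (seat centre at x = 110 mm, y = 0), the handle lies to -x, +z up. Plate spans x -88 to 172 mm, y -60 to 60 mm.
- clamp_pivot (a point): pivot of the clamp arm, 78 mm above the bench; axis along the fixture's y. The steel arm runs 110 mm from it to the seat side and ends in a sprung rubber pad (underside 26 mm below the arm's middle line). Linked to the handle: 1.5 rad above level when the handle is fully open, 0.3 to 0.6 rad above level, in the way over the seat, at the start; level at the dead point.
- clamp_handle (a joint): clamp handle, rad: the handle points to the fixture's -x and up, 0.55 minus this value above level. -0.67: open stop (70 deg up); grows as pushed down; dead point 0.43; closed stop 0.55 (level). Starts within 0.12 of 0. Friction (0.1 N m) holds it; with the adaptor under the pad it resists from 0.24 on (under 5 N at the grip), springs back if let go before the dead point, snaps shut beyond it.
- handle_pivot (a point): pivot of the handle, 60 mm from the clamp arm's pivot on the side away from the seat (fixture x = -60 mm), 60 mm above the bench; axis along the fixture's y.
- handle_grip (a point): a point on the middle line of the handle's round black rubber grip, 100 mm from the handle's pivot; the grip is 18 mm thick and reaches from 60 to 125 mm from that pivot (plus round ends).
- clamp_pad: the rubber pad under the clamp arm's end, 16 mm diameter; origin at the centre of its underside. It is sprung (10 mm of travel) and presses on the adaptor's top with about 8 N when the clamp is locked.
- seat: the round steel seat plate on the fixture, fixed, 114 mm diameter, 6 mm thick, its top 16 mm above the bench (point seat_top). Its +x points to the raised mark; it may be set at any angle. Origin at the centre of its underside.
- seat_top (a point): centre of the seat's flat top, 16 mm above the bench; x as the seat's.
- index_mark (a point): the raised mark: a dark steel rib 11 mm (radial) x 6 mm x 4.5 mm high on the seat's rim, from 45 to 56 mm from the seat's centre; this point is on its top.
- adaptor_mid (a point): the aluminium inlet adaptor, loose, 140 g: flange 56 mm diameter x 8 mm with one ear (12 mm wide, 8 mm high, out to 40 mm from the axis), and above it a round hub 28 mm diameter up to 46 mm, flat top. This point is on its axis 23 mm above its underside; +x points to the ear, +z up along the hub. It stands upright on the bench.
- adaptor_ear (a point): outer end of the adaptor's ear, 40 mm from the axis, 4 mm above the underside.
- spare_mid (a point): the spare adaptor: same size and material but without an ear; loose, to be left alone. This point is on its axis 23 mm above its underside. It stands in the same area as the adaptor; either may be the one nearer the fixture.
- tuning_bottle: white bottle with a white cap, 48 mm diameter, 101 mm high, loose, beside the handle on the bench; origin under its centre. Leave alone.
- beaker: clear beaker 53 mm across, 66 mm high, loose, beside the seat; origin under its centre. Leave alone.
- cone_case: flat round case, 61 mm diameter, 24 mm high, loose, beside the clamp stand; origin under its centre. Leave alone.
- marker_black: black marker pen, 138 mm long, 16 mm high, loose, beside the fixture; origin under its centre, lies along its y. Leave alone.
There are look-alikes about, which are no part of the job. Leave any brown look-alike of the part that bears adaptor_mid alone.

How it is judged:
By the outcome, as a careful person would: the job done as asked, in the order asked, and still so for the second after the job is handed in, with the robot touching nothing.
It also fails if it takes over 67 s, if anything falls off the work surface, if the arm or the gripper's body presses on something with over 40 N, if the wrist force passes 120 N, or if a joint passes its speed limit or range.

### The arm

A 6-joint arm with a two-finger parallel gripper is mounted at the origin on a cart in front of the work surface, level with it; the furniture and walls round the work are solid. World frame = base frame: x ahead of the robot, y to its left, z up, the work surface at z = 0. Lengths are in m, angles in rad, forces in N, time in s.
With the tool pointing down it reaches from about 0.25 to 0.725 m from the base axis. Payload 9.7 kg.
Tool frame: the origin (TCP) lies at the very end of the fingers, on their centre line; the grasp point (between the pads) lies 19 mm behind it; z points along the fingers, y is the line along which they close (so a half turn about z gives the same grasp; the last joint's range is limited). The gripper opens to 85 mm and grips with 20 to 120 N. Pads are 22 mm wide; open, the fingers measure 114 mm over their backs; the gripper's body (76 mm by 85 mm) begins 54 mm behind the grasp point. The pads swing forward as they close: fully open they stand 13 mm farther back than shut.
Start: joints at [1.133, 0.087, 0.176, 1.66, 0, 1.571], TCP at [0.233, 0.498, 0.231] pointing down, gripper open.
Joint ranges: [-3.13, 3.13], [-0.85, 1.81], [-1.15, 1.24], [-2.2, 2.28], [-1.44, 1.52], [-3.14, 3.14]. Speed limits (rad/s): [2.22, 2.22, 2.57, 3.14, 3.14, 3.14].

### API

Orientations are given as a rotation vector (axis times angle).
In Python, from workcell import arm, optics gives the robot as it stands. The module is installed in compiled form; this text tells all that it offers.
- The arm moves only by the tool apply_moves, never from a script. Its argument "motion" is a list of rows, each an object of numbers: "tx", "ty", "tz": the shift along the tool's x, y, z in cm; "wx", "wy", "wz": the turn, a rotation vector about the tool's x, y, z in degrees. A call has 1 to 8 rows; each row shifts and turns the commanded pose from where the row before left it, along the tool's axes as they then stand; what a row does not reach is not made up. A row lasts 1/10 s, in which the tool goes at most 50 mm and 8.59 degrees, less where a joint would pass 70% of its speed; a pose out of reach is approached as far as the arm can. A call is refused whole if a number of a shift passes 5 or a number of a turn 8.59, either way. A call with a gripper value outside its range is refused whole. "gripper" is the gripper command: -1 is fully open, 1 is shut, values between are in proportion, set as the call begins (left out, the last holds). The fingers move at their own pace and stop on an object; the grip force is fixed at half the most. Time passes only in rows, so rows that do not move let the fingers close. It gives the time, the measured TCP pose, the force, the opening and the grip force at its end, in the units of the state.
- arm.observe(): the state, without advancing time (a new reading comes with each control period).
- optics.grab_frame(name): name is "scene" or "side" or "wrist"; returns a dict with "frame" (384x512x3 uint8, blue, green, red), "fov_y" (degrees; the focal length in pixels is half the picture's height over the tangent of half this angle, whatever the lens; pixels are square), "cx", "cy" (the principal point, pixels), "extrinsics" (4x4, takes a point from world to camera coordinates); the wrist camera has in their place "mount" (4x4, takes a point from camera to tool coordinates, whose origin is the TCP and whose axes are the flange's). Camera axes: x right, y up, looking along -z (the intrinsics and any distortion apply to the point x, -y, -z); pixel columns grow to the right and rows downward; lengths in m; the calibration is good to about 2 mm. A picture is of the moment at which its call begins: read the wrist's pose just before it. There is no depth.
- arm.close_job(): hands the job in; it is judged then, once.
The state is a dict: "time_s": time; "joints": joint angles; "qvel": joint speeds; "effort": joint torques, N m; "position": TCP position; "tool_rot": TCP orientation; "wrist_force": force on the tool from outside, world axes, zero at the start; "moment": the same for the moment, N m; "finger_gap": finger opening in m; "finger_force": force on a finger pad.
Only numpy, scipy, OpenCV 4.12 (cv2) and the standard library are available. Lean on these libraries where they do the work, as an engineer would, in place of code of your own. Each camera call takes 0.05 s, during which the arm holds its last target. There are 200 camera calls.

## Working session

There is one attempt and no reset: what is moved stays moved. The work goes in short steps, Python scripts to look and compute and a tool call to move; the robot and the scene stay as the last step left them, time stands still between calls to the robot, and variables do not carry over. Pictures are saved under pics/ and viewed, at most 10 in all, crops included, and the job is handed in when it is done.

Besides the shell and the picture viewer there is one more tool, called in YAML: its name, and indented under it one key for each argument. apply_moves: Moves the arm, as the interface text tells. Its arguments: {"type":"object","properties":{"motion":{"type":"array"},"gripper":{"type":"number"}},"required":["motion"]}

```bash
mkdir -p pics
cat > h.py <<'E'
import numpy as np, cv2, json
from workcell import arm, optics
def snap(n,f):
    s=arm.observe(); d=optics.grab_frame(n); cv2.imwrite(f'pics/{f}.png',d['frame'])
    m={k:(np.array(v).tolist()) for k,v in d.items() if k!='frame'}; m['pos']=list(map(float,s['position'])); m['rot']=list(map(float,s['tool_rot']))
    json.dump(m,open(f'pics/{f}.json','w')); return d
def cam(f):
    m=json.load(open(f'pics/{f}.json')); fl=192/np.tan(np.radians(m['fov_y'])/2)
    if 'mount' in m:
        T=np.eye(4);T[:3,:3]=cv2.Rodrigues(np.array(m['rot']))[0];T[:3,3]=m['pos'];C=T@np.array(m['mount'])
    else: C=np.linalg.inv(np.array(m['extrinsics']))
    return C,fl,m
def ray(f,u,v):
    C,fl,m=cam(f); d=C[:3,:3]@np.array([(u-m['cx'])/fl,-(v-m['cy'])/fl,-1]); return C[:3,3],d
def atz(f,u,v,z):
    o,d=ray(f,u,v); return o+d*(z-o[2])/d[2]
def proj(f,p):
    C,fl,m=cam(f); q=np.linalg.inv(C)@np.append(p,1); return np.array([m['cx']+fl*q[0]/-q[2], m['cy']-fl*q[1]/-q[2]])
E
python3 - <<'E'
from h import *
for n in('scene','side','wrist'):
    d=snap(n,n+'0'); print(n,{k:v for k,v in d.items() if k!='frame'})
print(arm.observe())
a=cv2.imread('pics/scene0.png');cv2.imwrite('pics/s0b.png',cv2.resize(a,(800,600),interpolation=2))
a=cv2.imread('pics/side0.png');b=cv2.imread('pics/wrist0.png');
E
```

```text
scene {'fov_y': 51.69637184730992, 'cx': 253.50044624739564, 'cy': 187.83392223583155, 'extrinsics': array([[ 0.59662986, -0.80232689,  0.01744601, -0.22860753],
       [ 0.56421427,  0.43482466,  0.7018474 , -0.40081651],
       [-0.570697  , -0.40889983,  0.71211366, -0.84198368],
       [ 0.        ,  0.        ,  0.        ,  1.        ]])}
side {'fov_y': 46.76195273673413, 'cx': 256.77919942628006, 'cy': 188.65380563324544, 'extrinsics': array([[ 0.95388281, -0.3000441 , -0.00900657, -0.47762949],
       [ 0.14101049,  0.42140138,  0.89584425, -0.19430601],
       [-0.2649974 , -0.85580045,  0.4442769 , -1.24080339],
       [ 0.        ,  0.        ,  0.        ,  1.        ]])}
wrist {'fov_y': 64.0329014703352, 'cx': 257.9664019345301, 'cy': 198.86029676341934, 'mount': array([[-1.70124099e-04,  9.48636096e-01,  3.16369292e-01,
         8.25098421e-02],
       [ 9.99999821e-01,  3.42617663e-04, -4.89603188e-04,
        -5.16822365e-04],
       [-5.72848964e-04,  3.16369152e-01, -9.48635985e-01,
        -1.42918259e-01],
       [ 0.00000000e+00,  0.00000000e+00,  0.00000000e+00,
         1.00000000e+00]])}
{'time_s': 0.15, 'joints': array([ 1.13299900e+00,  8.73256959e-02,  1.75308601e-01,  1.65978173e+00,
       -4.20459130e-06,  1.57079680e+00]), 'qvel': array([ 1.25306616e-05, -2.39258553e-03,  1.49878442e-03, -1.50350654e-03,
       -9.51228595e-04,  4.55257563e-04]), 'effort': array([-8.06467651e-04, -5.20759535e+01,  4.65045333e+01,  1.38833959e-02,
       -3.18644311e-05,  2.44320012e-05]), 'position': array([0.23309896, 0.49797351, 0.23074647]), 'tool_rot': array([-6.82165869e-01, -3.06641644e+00,  1.53847353e-03]), 'wrist_force': array([-0.27479178, -0.12887598, -0.17609215]), 'moment': array([-0.00187139,  0.02216822,  0.04678003]), 'finger_force': 0.0, 'finger_gap': 0.08562818520231565}
```

View pics/s0b.png

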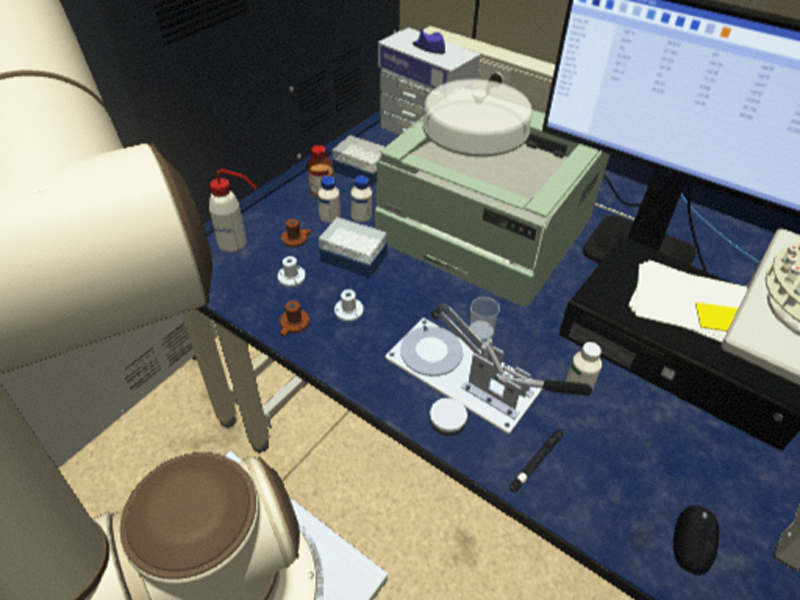

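View pics/side0.png

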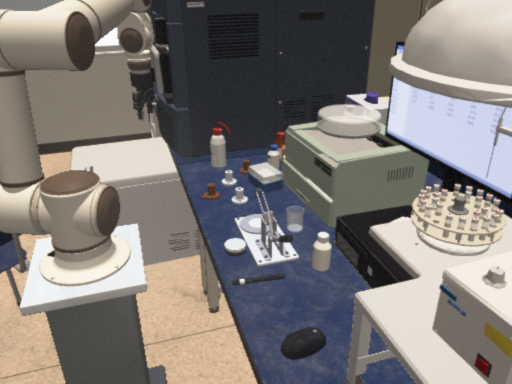

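The two aluminium candidates are at (291,272) and (349,305) in the enlarged scene view. The brown look-alikes at (294,232) and (294,315) are to be left alone. I'll enlarge both candidates to find the ear, and the fixture too.

Run:
```python
from h import *
a=cv2.imread('pics/scene0.png');L=cv2.INTER_CUBIC
c1=a[160:210,170:240]; c2=a[190:280,240:385]
A=cv2.resize(c1,None,fx=5.7,fy=5.7,interpolation=L); B=cv2.resize(c2,None,fx=5.4,fy=5.4,interpolation=L)
cv2.imwrite('pics/c1.png',cv2.resize(c1,(784,560),interpolation=L));cv2.imwrite('pics/c2.png',cv2.resize(c2,(783,486),interpolation=L))
for n,u,v,z in[('far',291,280,.0),('near',349,313,0),('seat',431,351,.016)]:
    print(n,atz('scene0',u*.64,v*.64,z))
for k in((388,355),(425,320),(511,426),(540,392)): print('plate',atz('scene0',k[0]*.64,k[1]*.64,.01))
```

```text
far [0.49118178 0.34780109 0.        ]
near [0.49261547 0.19542236 0.        ]
seat [0.49977164 0.00842652 0.016     ]
plate [0.44904393 0.06743254 0.01      ]
plate [0.55988565 0.06297262 0.01      ]
plate [ 0.45302568 -0.18336564  0.01      ]
plate [ 0.54332315 -0.18982352  0.01      ]
```

View pics/c1.png

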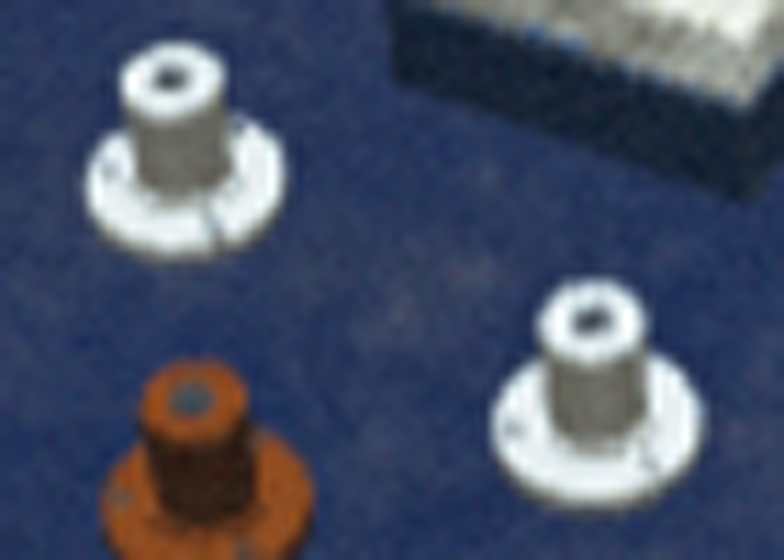

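View pics/c2.png

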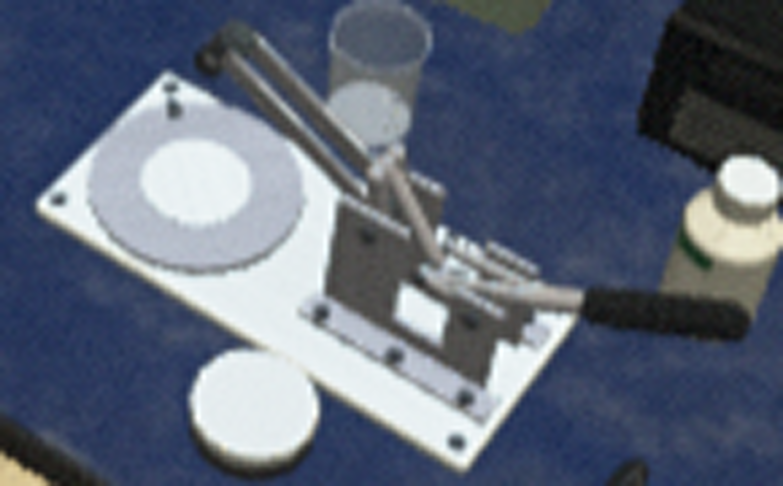

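Neither candidate shows an ear from here, because the hub may hide it. The dark mark at crop (173,105) looks like the seat's rib. I'm moving the wrist camera over the adaptors.

apply_moves:
  motion:
    - {"tx": -4.2,"ty": -1.64}
    - {"tx": -4.2,"ty": -1.64}
    - {"tx": -4.2,"ty": -1.64}
    - {"tx": -4.2,"ty": -1.64}
    - {"tx": -4.2,"ty": -1.64}
    - {"tx": -4.2,"ty": -1.64}
    - {"tx": -4.2,"ty": -1.64}
    - {"tx": 0}

```text
$.motion[0]: bad value
```

Run:
```python
from h import *
d=snap('wrist','w1'); s=arm.observe(); print(s['position'],s['tool_rot'])
cv2.imwrite('pics/w1b.png',cv2.resize(d['frame'],(800,600),interpolation=2))
for p in((.491,.348,.046),(.4926,.195,.046),(.4998,.008,.016)): print(proj('w1',p)*800/512)
```

```text
[0.2331225  0.49800363 0.23084762] [-6.82252655e-01 -3.06643807e+00  1.26735054e-03]
[374.22215017 596.28560833]
[229.20850728 649.76859652]
[ 91.12918575 680.53780635]
```

View pics/w1b.png

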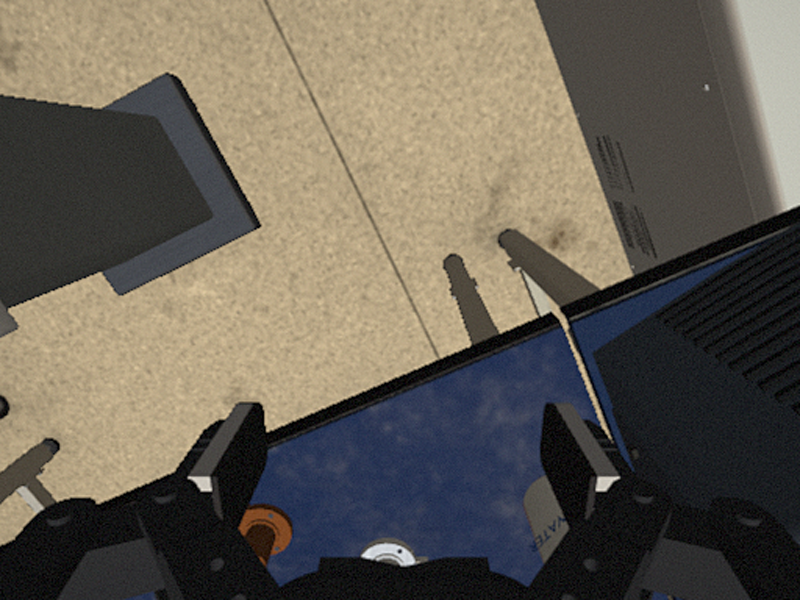

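The call was refused, so I'll give every key in each row.

apply_moves:
  motion:
    - {"tx": -4.2,"ty": -1.6,"tz": 0,"wx": 0,"wy": 0,"wz": 0}
    - {"tx": -4.2,"ty": -1.6,"tz": 0,"wx": 0,"wy": 0,"wz": 0}
    - {"tx": -4.2,"ty": -1.6,"tz": 0,"wx": 0,"wy": 0,"wz": 0}
    - {"tx": -4.2,"ty": -1.6,"tz": 0,"wx": 0,"wy": 0,"wz": 0}
    - {"tx": -4.2,"ty": -1.6,"tz": 0,"wx": 0,"wy": 0,"wz": 0}
    - {"tx": -4.2,"ty": -1.6,"tz": 0,"wx": 0,"wy": 0,"wz": 0}
    - {"tx": -4.2,"ty": -1.6,"tz": 0,"wx": 0,"wy": 0,"wz": 0}
    - {"tx": 0,"ty": 0,"tz": 0,"wx": 0,"wy": 0,"wz": 0}

```text
time_s: 1.0
position: [0.4546, 0.2685, 0.2308]
tool_rot: [0.69, 3.065, -0.002]
wrist_force: [-0.1, 0.8, -0.2]
finger_gap: 0.0852
finger_force: 0.0
```

Run:
```python
from h import *
d=snap('wrist','w2'); s=arm.observe(); print(s['position'],s['tool_rot'])
cv2.imwrite('pics/w2b.png',cv2.resize(d['frame'],(800,600),interpolation=2))
for p in((.491,.348,.046),(.4926,.195,.046),(.4998,.008,.016)): print(proj('w2',p)*800/512)
```

```text
[0.45327589 0.2701395  0.23088889] [-6.88460813e-01 -3.06477746e+00  8.53240747e-04]
[528.41565378 272.77976748]
[336.51613435 360.2556341 ]
[153.21556838 437.80555673]
```

View pics/w2b.png

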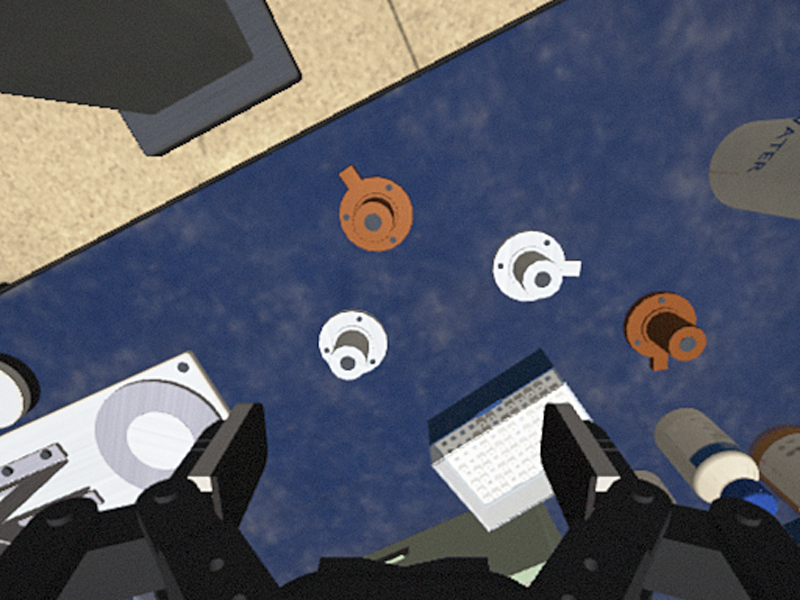

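The eared aluminium adaptor is the one at (528,266), its ear ending at (580,268). The plain aluminium one at (352,343) is the spare, and the brown ones at (375,210) and (665,330) are look-alikes. This enlarged view confirms the choice. Next I compute its pose and the fixture fit.

Run:
```python
from h import *
from scipy.optimize import least_squares
k=.64
f=atz('w2',528*k,266*k,.008);t=atz('w2',543*k,280*k,.046);e=atz('w2',580.5*k,268*k,.004)
print('flange',f,'top',t,'ear',e, 'yaw',np.degrees(np.arctan2(*(e-f)[1::-1])), np.linalg.norm((e-f)[:2]))
for n,u,v,z in(('spare',348,363,.046),('br1',373,222,.046),('br2',687,344,.046)):print(n,atz('w2',u*k,v*k,z))
c=lambda x,y:(240+x/5.4,190+y/5.4)
C=[((172,-60),'?'),]
obs=[(c(165,71),(.172,-.06,.01)),(c(38,205),(.172,.06,.01)),(c(466,468),(-.088,.06,.01)),(c(578,318),(-.088,-.06,.01)),(c(196,182),(.11,0,.016))]
def w(p,q):
    cs,sn=np.cos(p[2]),np.sin(p[2]);return np.array([p[0]+cs*q[0]-sn*q[1],p[1]+sn*q[0]+cs*q[1],q[2]])
# fixture y: +x_fix = world +y => y_fix = world -x
res=lambda p:np.concatenate([proj('scene0',w(p,q))-np.array(o) for o,q in obs]+[proj('w2',w(p,(.172,.06,.01)))-np.array((190,351))*k,proj('w2',w(p,(.11,0,.016)))-np.array((163,440))*k])
r=least_squares(res,[.5,-.1,np.pi/2],loss='soft_l1');print(r.x,r.fun.round(1).reshape(-1,2).tolist());p=r.x
print('seat',w(p,(.11,0,.016)),'hpivot',w(p,(-.06,0,.06)))
m=atz('scene0',*c(173,105),.0205);d=m-w(p,(.11,0,.016));print('mark',m,np.hypot(*d[:2]),np.degrees(np.arctan2(d[1],d[0])))
for nm,q,z in(('bottle',c(748,185),.101),('beaker',c(380,40),.066),('case',c(254,398),.024)):print(nm,atz('scene0',*q,z))
g=c(690,312);hp=w(p,(-.06,0,.06));o,dr=ray('scene0',*c(735,312));n=np.array([-np.sin(p[2]),np.cos(p[2]),0]);print()
# handle end: intersect with fixture plane y=0
n=np.array([-np.sin(p[2]),np.cos(p[2]),0])
P=o+dr*((hp-o)@n)/(dr@n);print('handle end',P,np.arctan2(P[2]-.06,np.hypot(*(P-hp)[:2])),np.linalg.norm(P-hp))
```

```text
flange [0.49865895 0.35477776 0.008     ] top [0.50031262 0.35543689 0.046     ] ear [0.51921467 0.39217355 0.004     ] yaw 61.20327858855816 0.04267296979969589
spare [0.49825779 0.20170531 0.046     ]
br1 [0.41263162 0.2653045  0.046     ]
br2 [0.5916852  0.43449486 0.046     ]
[ 0.50077871 -0.09742536  1.53794951] [[0.1, -1.1], [-1.8, -1.7], [-2.2, 0.1], [0.2, -2.0], [-0.7, -0.8], [-0.9, 0.8], [-1.5, 0.0]]
seat [0.50439121 0.01251531 0.016     ] hpivot [ 0.49880826 -0.157393    0.06      ]
mark [0.53684237 0.04749928 0.0205    ] 0.04771746233123283 47.15097302829448
bottle [ 0.60077965 -0.23565751  0.101     ]
beaker [ 0.60636953 -0.03415904  0.066     ]
case [ 0.40484761 -0.09080602  0.024     ]

handle end [ 0.49522167 -0.26654488  0.14086385] 0.6373534359004023 0.13588951032524763
```

apply_moves:
  motion:
    - {"tx": 0,"ty": 0,"tz": 0,"wx": 0,"wy": 0,"wz": -7.85}
    - {"tx": 0,"ty": 0,"tz": 0,"wx": 0,"wy": 0,"wz": -7.85}
    - {"tx": 0,"ty": 0,"tz": 0,"wx": 0,"wy": 0,"wz": -7.85}
    - {"tx": -0.9,"ty": -5,"tz": 0,"wx": 0,"wy": 0,"wz": 0}
    - {"tx": -0.9,"ty": -5,"tz": 0,"wx": 0,"wy": 0,"wz": 0}
    - {"tx": -0.9,"ty": -5,"tz": 0,"wx": 0,"wy": 0,"wz": 0}
    - {"tx": -0.9,"ty": -5,"tz": 0,"wx": 0,"wy": 0,"wz": 0}
    - {"tx": -0.9,"ty": -5,"tz": 0,"wx": 0,"wy": 0,"wz": 0}
  gripper: 1

```text
time_s: 1.85
position: [0.4893, 0.0242, 0.2314]
tool_rot: [0.039, 3.141, 0.0]
wrist_force: [1.0, 0.2, 0.2]
finger_gap: 0.0003
finger_force: 0.0
```

```bash
cat >> h.py <<'E'
def st(target=None):
    s=arm.observe();R=cv2.Rodrigues(np.array(s['tool_rot']))[0];p=np.array(s['position'])
    print('t',s['time_s'],'p',p.round(4),'j',np.round(s['joints'],2),'F',np.round(s['wrist_force'],1),'gap',round(s['finger_gap'],4));print('x',R[:,0].round(3),'y',R[:,1].round(3),'z',R[:,2].round(3))
    if target is not None: print('go cm',((np.array(target)-p)@R*100).round(2))
E
python3 -c "
from h import *
st([.494,-.295,.231])"
```

```text
t 1.85 p [0.4893 0.0242 0.2314] j [ 0.05 -0.06  0.03  1.66  0.    0.07] F [1.  0.2 0.2] gap 0.0003
x [-1.     0.025 -0.   ] y [0.025 1.    0.   ] z [ 0.  0. -1.]
go cm [-1.270e+00 -3.189e+01  3.000e-02]
```

apply_moves:
  motion:
    - {"tx": -0.2,"ty": -4.6,"tz": 0,"wx": 0,"wy": 0,"wz": 0}
    - {"tx": -0.2,"ty": -4.6,"tz": 0,"wx": 0,"wy": 0,"wz": 0}
    - {"tx": -0.2,"ty": -4.6,"tz": 0,"wx": 0,"wy": 0,"wz": 0}
    - {"tx": -0.2,"ty": -4.6,"tz": 0,"wx": 0,"wy": 0,"wz": 0}
    - {"tx": -0.2,"ty": -4.6,"tz": 0,"wx": 0,"wy": 0,"wz": 0}
    - {"tx": -0.2,"ty": -4.6,"tz": 0,"wx": 0,"wy": 0,"wz": 0}
    - {"tx": -0.1,"ty": -4.3,"tz": 0,"wx": 0,"wy": 0,"wz": 0}
    - {"tx": 0,"ty": 0,"tz": 0,"wx": 0,"wy": 0,"wz": 0}

```text
time_s: 2.65
position: [0.494, -0.2974, 0.2301]
tool_rot: [-0.047, -3.14, 0.0]
wrist_force: [-0.3, 0.4, 0.1]
finger_gap: 0.0001
finger_force: 0.0
```

apply_moves:
  motion:
    - {"tx": 0,"ty": 0,"tz": 4.0,"wx": -8.33,"wy": 0,"wz": 0}
    - {"tx": 0,"ty": 0,"tz": 4.0,"wx": -8.33,"wy": 0,"wz": 0}
    - {"tx": 0,"ty": 0,"tz": 0,"wx": -8.34,"wy": 0,"wz": 0}
    - {"tx": 0,"ty": 0,"tz": 0,"wx": 0,"wy": 0,"wz": 0}

```text
time_s: 3.05
position: [0.4933, -0.2882, 0.1462]
tool_rot: [-0.046, -3.062, -0.694]
wrist_force: [0.3, 0.2, -0.3]
finger_gap: -0.0001
finger_force: 0.0
```

```bash
python3 -c "
from h import *
st([.4944,-.291,.094]);d=snap('side','sd1');d=snap('wrist','w3')
cv2.imwrite('pics/w3b.png',np.hstack([cv2.resize(d['frame'],(448,336)),cv2.resize(cv2.imread('pics/sd1.png')[190:290,210:340],(352,271))[:336]] if 0 else [cv2.resize(d['frame'],(448,336)),cv2.resize(cv2.imread('pics/sd1.png')[170:290,220:345],(350,336),interpolation=2)]))
"
```

```text
t 3.05 p [ 0.4933 -0.2882  0.1462] j [-0.7   0.4   0.32  1.78  0.34 -0.72] F [ 0.3  0.2 -0.3] gap -0.0001
x [-1.     0.028  0.008] y [0.029 0.902 0.431] z [ 0.005  0.431 -0.902]
go cm [-0.16 -2.49  4.59]
```

View pics/w3b.png

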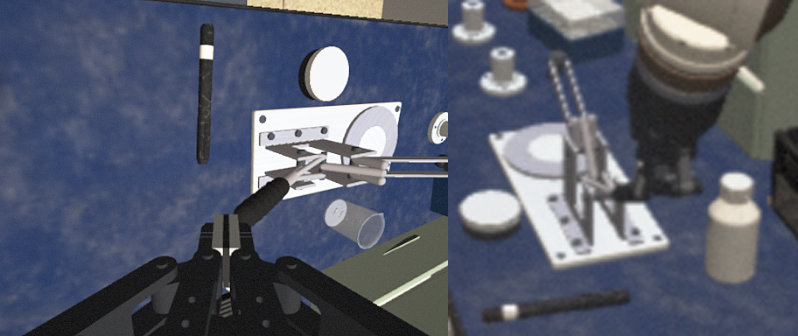

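The handle end is just ahead of the shut fingers and the tilt is as planned. I'll go under the handle end and swing it up along its arc.

apply_moves:
  motion:
    - {"tx": 0,"ty": -1.5,"tz": 1.6,"wx": 0,"wy": 0,"wz": 0}
    - {"tx": -0.1,"ty": -1.0,"tz": 1.5,"wx": 0,"wy": 0,"wz": 0}
    - {"tx": 0,"ty": 0,"tz": 1.5,"wx": 0,"wy": 0,"wz": 0}
    - {"tx": 0,"ty": 1.0,"tz": 0,"wx": 0,"wy": 0,"wz": 0}
    - {"tx": 0,"ty": 1.0,"tz": 0,"wx": 0,"wy": 0,"wz": 0}
    - {"tx": 0,"ty": 0,"tz": 0,"wx": 0,"wy": 0,"wz": 0}

```text
time_s: 3.75
position: [0.4968, -0.2725, 0.1118]
tool_rot: [0.037, 3.059, 0.671]
wrist_force: [0.4, -0.4, 0.3]
finger_gap: 0.0001
finger_force: 0.0
```

apply_moves:
  motion:
    - {"tx": 0,"ty": 1.33,"tz": -0.7,"wx": 0,"wy": 0,"wz": 0}
    - {"tx": 0,"ty": 1.4,"tz": -0.5,"wx": 0,"wy": 0,"wz": 0}
    - {"tx": 0,"ty": 1.6,"tz": -0.4,"wx": 0,"wy": 0,"wz": 0}
    - {"tx": 0,"ty": 0,"tz": 0,"wx": 0,"wy": 0,"wz": 0}

```text
time_s: 4.15
position: [0.4972, -0.2397, 0.1433]
tool_rot: [0.038, 3.059, 0.676]
wrist_force: [-0.4, -0.0, -0.2]
finger_gap: 0.0002
finger_force: 0.0
```

```bash
python3 -c "
from h import *
st();snap('side','sd2');d=snap('scene','sc2')
cv2.imwrite('pics/v2.png',np.hstack([cv2.resize(d['frame'][150:290,240:400],(400,350),interpolation=2),cv2.resize(cv2.imread('pics/sd2.png')[160:280,220:357],(400,350),interpolation=2)]))
"
```

```text
t 4.15 p [ 0.4972 -0.2397  0.1433] j [-0.63  0.31  0.2   1.72  0.36 -0.65] F [-0.4 -0.  -0.2] gap 0.0002
x [-1.     0.025 -0.003] y [0.022 0.907 0.422] z [ 0.013  0.421 -0.907]
```

View pics/v2.png

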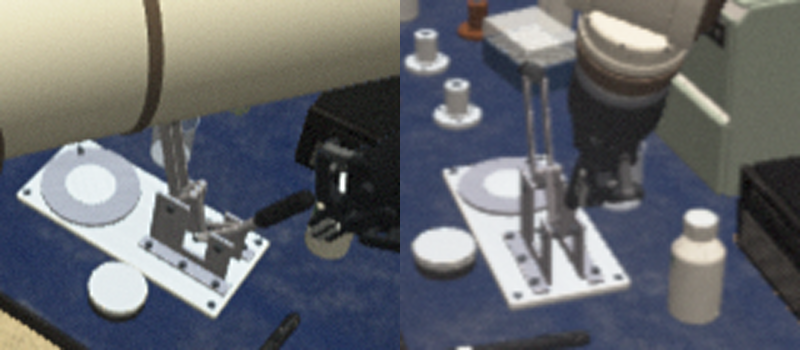

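The fingers are lifting the handle and the arm is rising, with almost no force. Continuing to the open stop.

apply_moves:
  motion:
    - {"tx": 0,"ty": 1.6,"tz": -0.1,"wx": 0,"wy": 0,"wz": 0}
    - {"tx": 0,"ty": 1.4,"tz": 0,"wx": 0,"wy": 0,"wz": 0}
    - {"tx": 0,"ty": 0,"tz": 0,"wx": 0,"wy": 0,"wz": 0}

```text
time_s: 4.55
position: [0.4971, -0.2144, 0.1539]
tool_rot: [0.04, 3.063, 0.674]
wrist_force: [-0.9, -5.9, -3.5]
finger_gap: -0.0002
finger_force: 3.3
```

apply_moves:
  motion:
    - {"tx": 0,"ty": 0.4,"tz": 0,"wx": 0,"wy": 0,"wz": 0}
    - {"tx": 0,"ty": 0,"tz": 0,"wx": 0,"wy": 0,"wz": 0}

```text
time_s: 4.75
position: [0.497, -0.2136, 0.1544]
tool_rot: [0.042, 3.065, 0.668]
wrist_force: [0.2, -20.8, -10.2]
finger_gap: 0.0002
finger_force: 11.6
```

The handle is at its open stop: force rose to 21 N and the position stalled where predicted. Retreating and straightening.

apply_moves:
  motion:
    - {"tx": 0,"ty": -4,"tz": 0,"wx": 0,"wy": 0,"wz": 0}
    - {"tx": 0,"ty": -2,"tz": -4,"wx": 8.33,"wy": 0,"wz": 0}
    - {"tx": 0,"ty": 0,"tz": -5,"wx": 8.33,"wy": 0,"wz": 0}
    - {"tx": 0,"ty": 0,"tz": -5,"wx": 8.34,"wy": 0,"wz": 0}
    - {"tx": 1,"ty": 5,"tz": 0,"wx": 0,"wy": 0,"wz": 0}
    - {"tx": 1,"ty": 5,"tz": 0,"wx": 0,"wy": 0,"wz": 0}
    - {"tx": 1,"ty": 5,"tz": 0,"wx": 0,"wy": 0,"wz": 0}
    - {"tx": 1,"ty": 5,"tz": 0,"wx": 0,"wy": 0,"wz": 0}

```text
time_s: 5.55
position: [0.4598, -0.1042, 0.2644]
tool_rot: [0.042, 3.141, 0.001]
wrist_force: [0.4, 0.4, 0.2]
finger_gap: -0.0001
finger_force: 0.0
```

```bash
python3 -c "
from h import *
st([.41,.13,.27])"
```

```text
t 5.55 p [ 0.4598 -0.1042  0.2644] j [-0.22 -0.09  0.07  1.72  0.   -0.2 ] F [0.4 0.4 0.2] gap -0.0001
x [-1.     0.027 -0.001] y [0.027 1.    0.001] z [ 0.001  0.    -1.   ]
go cm [ 5.62 23.28 -0.55]
```

apply_moves:
  motion:
    - {"tx": 0.8,"ty": 4.5,"tz": 0,"wx": 0,"wy": 0,"wz": 0}
    - {"tx": 0.8,"ty": 4.5,"tz": 0,"wx": 0,"wy": 0,"wz": 0}
    - {"tx": 0.8,"ty": 4.5,"tz": 0,"wx": 0,"wy": 0,"wz": 0}
    - {"tx": 0,"ty": 0,"tz": 0,"wx": 0,"wy": 0,"wz": 0}
  gripper: -1

```text
time_s: 5.95
position: [0.4391, 0.0337, 0.2647]
tool_rot: [0.033, 3.141, 0.002]
wrist_force: [0.3, 0.0, 0.7]
finger_gap: 0.0584
finger_force: 0.0
```

```bash
python3 -c "
from h import *
d=snap('wrist','w4');st([.44,.354,.26]);u,v=proj('w4',[.5044,.0125,.016]);print(u,v)
u,v=int(u),int(v);x0,y0=max(u-80,0),max(v-60,0);print(x0,y0);cv2.imwrite('pics/w4b.png',cv2.resize(d['frame'][y0:y0+120,x0:x0+160],(800,600),interpolation=cv2.INTER_CUBIC))"
```

```text
t 6.0 p [0.4397 0.0318 0.2645] j [ 0.07 -0.16  0.    1.73  0.    0.09] F [-0.2 -1.2 -0.3] gap 0.0653
x [-1.     0.022 -0.   ] y [0.022 1.    0.001] z [ 0.     0.001 -1.   ]
go cm [ 0.67 32.22  0.47]
242.9587891556344 211.09818547793913
162 151
```

View pics/w4b.png

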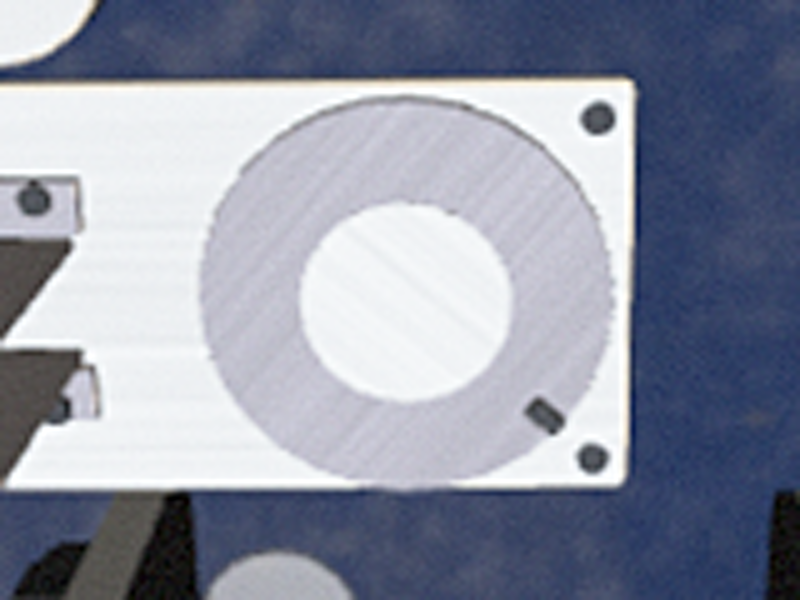

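The seat circle spans columns 198–613 and rows 97–490 in this crop, with the boss centred at about (407,301). The dark raised mark is at (546,415), between the boss and the plate corner.

Run:
```python
from h import *
from scipy.optimize import least_squares
a=np.linspace(0,2*np.pi,181)
def ext(c,r):
    P=np.array([proj('w4',[c[0]+r*np.cos(t),c[1]+r*np.sin(t),.016]) for t in a]);P=(P-[162,151])*5
    return np.array([P[:,0].min(),P[:,0].max(),P[:,1].min(),P[:,1].max()])
r=least_squares(lambda p:np.concatenate([ext(p,.057)-[198,613,97,490],.7*(ext(p,p[2])-[300,514,201,402])]),[.504,.0125,.029]);print(r.x,r.fun.round(1))
m=atz('w4',162+546/5,151+415/5,.0205);d=m[:2]-r.x[:2];print(m,np.hypot(*d),np.degrees(np.arctan2(d[1],d[0])))
for q in((635,78),(625,488)): print(atz('w4',162+q[0]/5,151+q[1]/5,.01))
```

```text
[0.50500871 0.0128451  0.02920629] [-1.4  2.3  1.2  0.  -0.8 -0.5 -0.6 -1. ]
[0.53735613 0.05053644 0.0205    ] 0.04966883878848115 49.36317954747207
[0.44531714 0.07515622 0.01      ]
[0.56587302 0.07358122 0.01      ]
```

apply_moves:
  motion:
    - {"tx": 0.1,"ty": 4.6,"tz": 0,"wx": 0,"wy": 0,"wz": 0}
    - {"tx": 0.1,"ty": 4.6,"tz": 0,"wx": 0,"wy": 0,"wz": 0}
    - {"tx": 0.1,"ty": 4.6,"tz": 0,"wx": 0,"wy": 0,"wz": 0}
    - {"tx": 0.1,"ty": 4.6,"tz": 0,"wx": 0,"wy": 0,"wz": 0}
    - {"tx": 0.1,"ty": 4.6,"tz": 0,"wx": 0,"wy": 0,"wz": 0}
    - {"tx": 0.1,"ty": 4.6,"tz": 0,"wx": 0,"wy": 0,"wz": 0}
    - {"tx": 0,"ty": 4.6,"tz": 0,"wx": 0,"wy": 0,"wz": 0}
    - {"tx": 0,"ty": 0,"tz": 0,"wx": 0,"wy": 0,"wz": 0}

```text
time_s: 6.8
position: [0.443, 0.3546, 0.2621]
tool_rot: [-0.038, -3.139, 0.001]
wrist_force: [-0.5, -0.3, -0.2]
finger_gap: 0.0852
finger_force: 0.0
```

Run:
```python
from h import *
from scipy.optimize import least_squares
d=snap('wrist','w5');st([.4995,.355,.2645]);im=d['frame'].astype(int)
u,v=proj('w5',[.4995,.355,.008]);print(u,v)
# silhouette: not-blue = blue not dominant
mask=((im[...,0]-im[...,2])<35).astype(np.uint8);n,l,stt,ce=cv2.connectedComponentsWithStats(mask)
i=l[int(v)-8,int(u)];M=(l==i).astype(np.uint8)*255;print(stt[i])
# model silhouette fit
def sil(p):
    S=np.zeros(M.shape,np.uint8);a=np.linspace(0,2*np.pi,48)
    x,y,th=p
    def hull(pts):
        P=np.array([proj('w5',q) for q in pts]);cv2.fillConvexPoly(S,cv2.convexHull(np.round(P*16).astype(np.int32)),255,shift=4)
    for r,z0,z1 in((.028,0,.008),(.014,.008,.046)): hull([(x+r*np.cos(t),y+r*np.sin(t),z) for t in a for z in(z0,z1)])
    c,s=np.cos(th),np.sin(th);hull([(x+c*k-s*w,y+s*k+c*w,z) for k in(.02,.04) for w in(-.006,.006) for z in(0,.008)])
    return S
from scipy.optimize import minimize
f=lambda p:np.count_nonzero(sil((p[0]/1e3,p[1]/1e3,p[2]/20))!=M)
b=minimize(f,[499.5,355,1.066*20],method='Nelder-Mead',options=dict(initial_simplex=[[499.5,355,21.3],[503,355,21.3],[499.5,359,21.3],[499.5,355,24]]))
print(b.x[:2],np.degrees(b.x[2]/20),b.fun)
```

```text
t 6.85 p [0.4431 0.3524 0.2628] j [0.67 0.14 0.3  1.73 0.   0.7 ] F [ 0.7 -0.3 -0.2] gap 0.0854
x [-1.     0.025  0.002] y [ 0.025  1.    -0.001] z [-0.002 -0.001 -1.   ]
go cm [-5.63  0.4  -0.19]
259.27686696885723 203.81085339180638
[ 239  183   49   42 1429]
[499.56109483 355.42614857] 62.39481473747264 31.0
```

The silhouette fit is good: adaptor at (0.4996, 0.3554), ear at 62°. The mark is at about 49°. Moving over the adaptor and down.

apply_moves:
  motion:
    - {"tx": -2.8,"ty": 0.2,"tz": 3,"wx": 0,"wy": 0,"wz": 0}
    - {"tx": -2.85,"ty": 0.2,"tz": 3,"wx": 0,"wy": 0,"wz": 0}
    - {"tx": 0,"ty": 0,"tz": 4.5,"wx": 0,"wy": 0,"wz": 0}
    - {"tx": 0,"ty": 0,"tz": 4.5,"wx": 0,"wy": 0,"wz": 0}
    - {"tx": 0,"ty": 0,"tz": 2,"wx": 0,"wy": 0,"wz": 0}
    - {"tx": 0,"ty": 0,"tz": 0,"wx": 0,"wy": 0,"wz": 0}
    - {"tx": 0,"ty": 0,"tz": 0,"wx": 0,"wy": 0,"wz": 0}

```text
time_s: 7.55
position: [0.5003, 0.3525, 0.0955]
tool_rot: [0.044, 3.141, 0.001]
wrist_force: [-0.4, -0.5, 0.1]
finger_gap: 0.0853
finger_force: 0.0
```

```bash
python3 -c "
from h import *
st([.4996,.3554,.018])"
```

```text
t 7.55 p [0.5003 0.3525 0.0955] j [ 0.61  0.22  0.07  1.41 -0.    0.64] F [-0.4 -0.5  0.1] gap 0.0853
x [-1.     0.028 -0.001] y [0.028 1.    0.   ] z [ 0.001  0.    -1.   ]
go cm [0.08 0.29 7.75]
```

apply_moves:
  motion:
    - {"tx": 0.05,"ty": 0.25,"tz": 3,"wx": 0,"wy": 0,"wz": 0}
    - {"tx": 0,"ty": 0,"tz": 2.7,"wx": 0,"wy": 0,"wz": 0}
    - {"tx": 0,"ty": 0,"tz": 2,"wx": 0,"wy": 0,"wz": 0}
    - {"tx": 0,"ty": 0,"tz": 0,"wx": 0,"wy": 0,"wz": 0}
    - {"tx": 0,"ty": 0,"tz": 0,"wx": 0,"wy": 0,"wz": 0}

```text
time_s: 8.05
position: [0.5002, 0.3564, 0.0196]
tool_rot: [0.043, 3.139, 0.002]
wrist_force: [-0.5, -0.1, 0.2]
finger_gap: 0.0853
finger_force: 0.0
```

apply_moves:
  motion:
    - {"tx": 0,"ty": 0,"tz": 0,"wx": 0,"wy": 0,"wz": 0}
    - {"tx": 0,"ty": 0,"tz": 0,"wx": 0,"wy": 0,"wz": 0}
    - {"tx": 0,"ty": 0,"tz": 0,"wx": 0,"wy": 0,"wz": 0}
    - {"tx": 0,"ty": 0,"tz": 0,"wx": 0,"wy": 0,"wz": 0}
    - {"tx": 0,"ty": 0,"tz": 0,"wx": 0,"wy": 0,"wz": 0}
    - {"tx": 0,"ty": 0,"tz": 0,"wx": 0,"wy": 0,"wz": 0}
  gripper: 1

```text
time_s: 8.65
position: [0.4996, 0.3563, 0.0181]
tool_rot: [0.042, 3.14, 0.001]
wrist_force: [-0.5, -1.0, 5.2]
finger_gap: 0.0264
finger_force: 59.3
```

```bash
python3 -c "
from h import *
st([.505,.0128,.15])"
```

```text
t 8.65 p [0.4996 0.3563 0.0181] j [ 0.62  0.26 -0.04  1.27 -0.    0.65] F [-0.5 -1.   5.2] gap 0.0264
x [-1.     0.027 -0.001] y [0.027 1.    0.001] z [ 0.001  0.001 -1.   ]
go cm [ -1.47 -34.32 -13.21]
```

apply_moves:
  motion:
    - {"tx": 0,"ty": 0,"tz": -3.3,"wx": 0,"wy": 0,"wz": 0}
    - {"tx": 0,"ty": 0,"tz": -3.3,"wx": 0,"wy": 0,"wz": 0}
    - {"tx": 0,"ty": 0,"tz": -3.3,"wx": 0,"wy": 0,"wz": 0}
    - {"tx": 0,"ty": 0,"tz": -3.3,"wx": 0,"wy": 0,"wz": 0}
    - {"tx": -0.3,"ty": -4,"tz": 0,"wx": 0,"wy": 0,"wz": 0}
    - {"tx": -0.3,"ty": -4,"tz": 0,"wx": 0,"wy": 0,"wz": 0}
    - {"tx": -0.3,"ty": -4,"tz": 0,"wx": 0,"wy": 0,"wz": 0}
    - {"tx": -0.3,"ty": -4,"tz": 0,"wx": 0,"wy": 0,"wz": 0}

```text
time_s: 9.45
position: [0.5067, 0.1944, 0.1489]
tool_rot: [-0.041, -3.141, 0.0]
wrist_force: [0.2, 0.3, -0.8]
finger_gap: 0.0266
finger_force: 59.5
```

apply_moves:
  motion:
    - {"tx": -0.1,"ty": -4,"tz": 0,"wx": 0,"wy": 0,"wz": 0}
    - {"tx": -0.1,"ty": -4,"tz": 0,"wx": 0,"wy": 0,"wz": 0}
    - {"tx": 0,"ty": -4,"tz": 0,"wx": 0,"wy": 0,"wz": 0}
    - {"tx": 0,"ty": -4,"tz": 0,"wx": 0,"wy": 0,"wz": 0}
    - {"tx": 0,"ty": -1,"tz": 0,"wx": 0,"wy": 0,"wz": 6.5}
    - {"tx": 0,"ty": 0,"tz": 0,"wx": 0,"wy": 0,"wz": 6.5}
    - {"tx": 0,"ty": 0,"tz": 0,"wx": 0,"wy": 0,"wz": 0}

```text
time_s: 10.15
position: [0.5043, 0.0253, 0.149]
tool_rot: [-0.402, -3.115, 0.0]
wrist_force: [1.1, 0.5, -1.4]
finger_gap: 0.0265
finger_force: 59.6
```

```bash
cat > fit.py <<'E'
from h import *
from scipy.optimize import minimize
def fitpose(f,x,y,z,th):
    # fit adaptor (underside z) by white-on-... ear/hub edges not used; return silhouettes
    pass
E
python3 -c "
from h import *
st([.505,.0128,.15])"
```

```text
t 10.15 p [0.5043 0.0253 0.149 ] j [ 0.05 -0.04 -0.11  1.5   0.    0.31] F [ 1.1  0.5 -1.4] gap 0.0265
x [-0.967  0.254  0.   ] y [ 0.254  0.967 -0.   ] z [-0.  0. -1.]
go cm [-0.39 -1.19 -0.1 ]
```

apply_moves:
  motion:
    - {"tx": -0.3,"ty": -1.2,"tz": 0,"wx": 0,"wy": 0,"wz": 0}
    - {"tx": 0,"ty": 0,"tz": 2.5,"wx": 0,"wy": 0,"wz": 0}
    - {"tx": 0,"ty": 0,"tz": 2.5,"wx": 0,"wy": 0,"wz": 0}
    - {"tx": 0,"ty": 0,"tz": 2.5,"wx": 0,"wy": 0,"wz": 0}
    - {"tx": 0,"ty": 0,"tz": 2.5,"wx": 0,"wy": 0,"wz": 0}
    - {"tx": 0,"ty": 0,"tz": 0,"wx": 0,"wy": 0,"wz": 0}
    - {"tx": 0,"ty": 0,"tz": 0,"wx": 0,"wy": 0,"wz": 0}
    - {"tx": 0,"ty": 0,"tz": 0,"wx": 0,"wy": 0,"wz": 0}

```text
time_s: 10.95
position: [0.5052, 0.0134, 0.0508]
tool_rot: [0.395, 3.115, 0.0]
wrist_force: [0.3, 0.2, 0.0]
finger_gap: 0.0265
finger_force: 59.5
```

```bash
python3 -c "
from h import *
for i in range(3): st([.505,.0128,.0345]);snap('scene','sc%d'%(i+5))"
```

```text
t 10.95 p [0.5052 0.0134 0.0508] j [ 0.03 -0.01 -0.28  1.31 -0.    0.28] F [0.3 0.2 0. ] gap 0.0265
x [-0.968  0.25  -0.002] y [0.25  0.968 0.   ] z [ 0.002  0.    -1.   ]
go cm [ 0.   -0.07  1.63]
t 11.0 p [0.5053 0.0135 0.0509] j [ 0.03 -0.01 -0.28  1.31 -0.    0.28] F [-0.1  0.3 -1.5] gap 0.0262
x [-0.968  0.25  -0.002] y [0.25  0.968 0.001] z [ 0.002  0.    -1.   ]
go cm [ 0.01 -0.07  1.64]
t 11.05 p [0.5052 0.0134 0.0508] j [ 0.03 -0.01 -0.28  1.31 -0.    0.28] F [ 0.2  0.7 -0.3] gap 0.0265
x [-0.968  0.25  -0.002] y [0.25  0.968 0.001] z [ 0.002 -0.    -1.   ]
go cm [ 0.01 -0.07  1.63]
```

apply_moves:
  motion:
    - {"tx": 0,"ty": -0.05,"tz": 0.8,"wx": 0,"wy": 0,"wz": 0}
    - {"tx": 0,"ty": 0,"tz": 0.5,"wx": 0,"wy": 0,"wz": 0}
    - {"tx": 0,"ty": 0,"tz": 0.25,"wx": 0,"wy": 0,"wz": 0}
    - {"tx": 0,"ty": 0,"tz": 0.1,"wx": 0,"wy": 0,"wz": 0}
    - {"tx": 0,"ty": 0,"tz": 0,"wx": 0,"wy": 0,"wz": 0}
    - {"tx": 0,"ty": 0,"tz": 0,"wx": 0,"wy": 0,"wz": 0}

```text
time_s: 11.7
position: [0.5039, 0.0129, 0.034]
tool_rot: [0.397, 3.116, -0.0]
wrist_force: [-7.6, 0.2, 14.5]
finger_gap: 0.0257
finger_force: 61.2
```

apply_moves:
  motion:
    - {"tx": 0,"ty": 0,"tz": -0.15,"wx": 0,"wy": 0,"wz": 0}
    - {"tx": 0,"ty": 0,"tz": 0,"wx": 0,"wy": 0,"wz": 0}

```text
time_s: 11.9
position: [0.5042, 0.013, 0.0342]
tool_rot: [0.397, 3.116, 0.0]
wrist_force: [-0.2, -0.6, -1.7]
finger_gap: 0.0265
finger_force: 59.7
```

apply_moves:
  motion:
    - {"tx": 0,"ty": 0,"tz": 0,"wx": 0,"wy": 0,"wz": 0}
    - {"tx": 0,"ty": 0,"tz": 0,"wx": 0,"wy": 0,"wz": 0}
    - {"tx": 0,"ty": 0,"tz": 0,"wx": 0,"wy": 0,"wz": 0}
    - {"tx": 0,"ty": 0,"tz": 0,"wx": 0,"wy": 0,"wz": 0}
    - {"tx": 0,"ty": 0,"tz": -2,"wx": 0,"wy": 0,"wz": 0}
    - {"tx": 0,"ty": 0,"tz": -4,"wx": 0,"wy": 0,"wz": 0}
    - {"tx": 0,"ty": 0,"tz": -4,"wx": 0,"wy": 0,"wz": 0}
    - {"tx": 0,"ty": 0,"tz": -4,"wx": 0,"wy": 0,"wz": 0}
  gripper: -0.2

```text
time_s: 12.7
position: [0.5039, 0.013, 0.1757]
tool_rot: [-0.397, -3.116, 0.0]
wrist_force: [1.7, -0.1, 1.0]
finger_gap: 0.0512
finger_force: 0.0
```

```bash
python3 -c "
from h import *
st([.44,.032,.2645])"
```

```text
t 12.7 p [0.5039 0.013  0.1757] j [ 0.03 -0.04 -0.06  1.55 -0.    0.28] F [ 1.7 -0.1  1. ] gap 0.0512
x [-0.968  0.251  0.   ] y [ 0.251  0.968 -0.   ] z [-0. -0. -1.]
go cm [ 6.67  0.24 -8.88]
```

apply_moves:
  motion:
    - {"tx": 2.2,"ty": 0,"tz": -3,"wx": 0,"wy": 0,"wz": 0}
    - {"tx": 2.2,"ty": 0,"tz": -3,"wx": 0,"wy": 0,"wz": 0}
    - {"tx": 2.2,"ty": 0,"tz": -2.9,"wx": 0,"wy": 0,"wz": 0}
    - {"tx": 0,"ty": 0,"tz": 0,"wx": 0,"wy": 0,"wz": -6.6}
    - {"tx": 0,"ty": 0,"tz": 0,"wx": 0,"wy": 0,"wz": -6.6}
    - {"tx": 0,"ty": 0,"tz": 0,"wx": 0,"wy": 0,"wz": 0}
    - {"tx": 0,"ty": 0,"tz": 0,"wx": 0,"wy": 0,"wz": 0}
  gripper: 1

```text
time_s: 13.4
position: [0.4403, 0.0295, 0.2631]
tool_rot: [-0.042, -3.141, 0.0]
wrist_force: [-0.3, 0.4, -0.6]
finger_gap: 0.0001
finger_force: 0.0
```

```bash
python3 -c "
from h import *
d=snap('wrist','w6');st([.44,-.1,.2645]);u,v=proj('w6',[.505,.0128,.016]).astype(int);x0,y0=u-80,v-60;print(x0,y0)
im=cv2.resize(d['frame'][y0:y0+120,x0:x0+160],(800,600),interpolation=cv2.INTER_CUBIC)
a=np.radians(49.3);
for r,z in((.04,.024),(.0505,.0205),(.045,.0205),(.056,.0205)):
    q=(proj('w6',[.505+r*np.cos(a),.0128+r*np.sin(a),z])-[x0,y0])*5;cv2.circle(im,tuple(q.astype(int)),2,(0,0,255),-1)
for r,z in((.014,.062),(.057,.016),(.028,.024)):
    P=np.array([(proj('w6',[.505+r*np.cos(t),.0128+r*np.sin(t),z])-[x0,y0])*5 for t in np.linspace(0,6.3,90)]);cv2.polylines(im,[P.astype(np.int32)],True,(0,0,255),1)
cv2.imwrite('pics/w6b.png',im)"
```

```text
t 13.45 p [0.4403 0.0295 0.263 ] j [ 0.07 -0.16  0.    1.73 -0.    0.09] F [ 0.1 -1.1  0.6] gap -0.0
x [-1.     0.026  0.   ] y [ 0.026  1.    -0.   ] z [-0. -0. -1.]
go cm [ -0.31 -12.95  -0.15]
166 151
```

View pics/w6b.png

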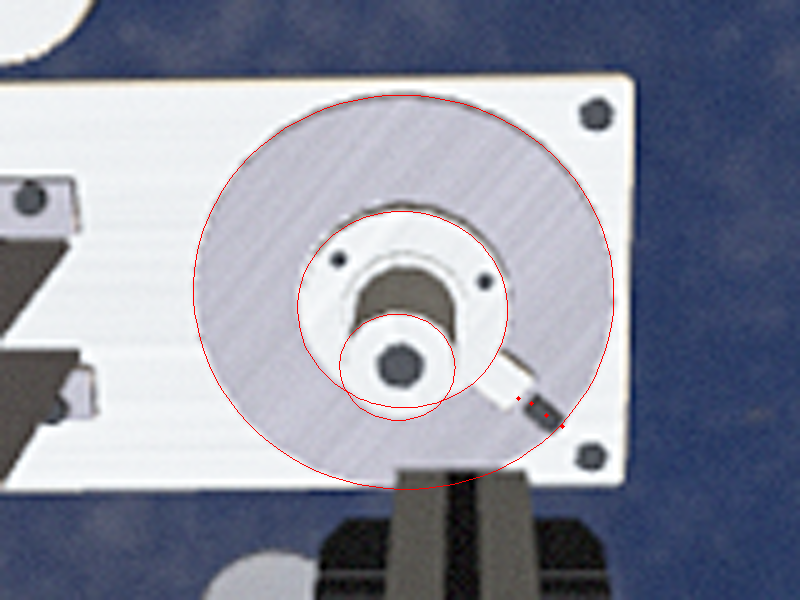

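The adaptor sits within 1 mm of the seat circle's centre, its ear (515,395) in line with the mark (545,412). Next I go to the seat side of the raised handle to close it.

apply_moves:
  motion:
    - {"tx": -1.4,"ty": -4.4,"tz": 0,"wx": 0,"wy": 0,"wz": 0}
    - {"tx": -1.4,"ty": -4.4,"tz": 0,"wx": 0,"wy": 0,"wz": 0}
    - {"tx": -1.4,"ty": -4.4,"tz": 0,"wx": 0,"wy": 0,"wz": 0}
    - {"tx": -1.4,"ty": -4.4,"tz": 0,"wx": 0,"wy": 0,"wz": 0}
    - {"tx": 0,"ty": 0,"tz": 0,"wx": 0,"wy": 0,"wz": 0}
    - {"tx": 0,"ty": 0,"tz": 0,"wx": 0,"wy": 0,"wz": 0}

```text
time_s: 14.05
position: [0.4921, -0.1486, 0.2625]
tool_rot: [-0.043, -3.14, -0.001]
wrist_force: [0.3, 1.0, 0.7]
finger_gap: -0.0003
finger_force: 0.0
```

```bash
python3 -c "
from h import *
st([.499,-.147,.152]);snap('side','sd6');snap('wrist','w7')"
```

```text
t 14.05 p [ 0.4921 -0.1486  0.2625] j [-0.29  0.02  0.16  1.72  0.   -0.27] F [0.3 1.  0.7] gap -0.0003
x [-1.     0.027  0.002] y [0.027 1.    0.001] z [-0.002  0.001 -1.   ]
go cm [-0.7   0.17 11.05]
```

apply_moves:
  motion:
    - {"tx": -0.7,"ty": 0.15,"tz": 3,"wx": 0,"wy": 0,"wz": 0}
    - {"tx": 0,"ty": 0,"tz": 3,"wx": 0,"wy": 0,"wz": 0}
    - {"tx": 0,"ty": 0,"tz": 2.5,"wx": 0,"wy": 0,"wz": 0}
    - {"tx": 0,"ty": 0,"tz": 1.5,"wx": 0,"wy": 0,"wz": 0}
    - {"tx": 0,"ty": 0,"tz": 1,"wx": 0,"wy": 0,"wz": 0}
    - {"tx": 0,"ty": 0,"tz": 0,"wx": 0,"wy": 0,"wz": 0}

```text
time_s: 14.75
position: [0.4988, -0.1453, 0.1525]
tool_rot: [-0.035, -3.14, -0.001]
wrist_force: [-0.6, -0.9, 0.4]
finger_gap: 0.0003
finger_force: 0.0
```

apply_moves:
  motion:
    - {"tx": 0,"ty": -2.1,"tz": 0,"wx": 0,"wy": 0,"wz": 0}
    - {"tx": 0,"ty": -1.55,"tz": 0.55,"wx": 0,"wy": 0,"wz": 0}
    - {"tx": 0,"ty": -1.25,"tz": 0.7,"wx": 0,"wy": 0,"wz": 0}
    - {"tx": 0,"ty": -1.15,"tz": 0.85,"wx": 0,"wy": 0,"wz": 0}
    - {"tx": 0,"ty": 0,"tz": 0,"wx": 0,"wy": 0,"wz": 0}

```text
time_s: 15.25
position: [0.4971, -0.208, 0.1306]
tool_rot: [-0.039, -3.139, -0.001]
wrist_force: [0.8, 0.7, 0.2]
finger_gap: 0.0001
finger_force: 0.0
```

Run:
```python
from h import *
st();d=snap('side','sd7')
# handle: dark pixels predicted location, compare with predicted grip ends for several theta
im=d['frame'].sum(2)/3
hp=np.array([.4988,-.1574,.06])
for th in(1.22,1.0,.9,.75,.6):
    L=[proj('sd7',hp+r*np.array([-.033*np.cos(th),-np.cos(th),np.sin(th)])) for r in(.06,.075,.09,.1,.11,.12)]
    print(th,[int(im[int(round(v)),int(round(u))]) for u,v in L])
```

```text
t 15.25 p [ 0.4971 -0.208   0.1306] j [-0.4   0.05 -0.06  1.47 -0.   -0.37] F [0.8 0.7 0.2] gap 0.0001
x [-1.     0.025  0.002] y [0.025 1.    0.001] z [-0.002  0.001 -1.   ]
1.22 [86, 80, 88, 49, 39, 40]
1.0 [215, 81, 50, 42, 45, 47]
0.9 [235, 234, 103, 52, 49, 44]
0.75 [136, 110, 147, 145, 76, 81]
0.6 [51, 40, 38, 39, 53, 42]
```

apply_moves:
  motion:
    - {"tx": 0,"ty": -1.0,"tz": 1.0,"wx": 0,"wy": 0,"wz": 0}
    - {"tx": 0,"ty": -0.85,"tz": 1.2,"wx": 0,"wy": 0,"wz": 0}
    - {"tx": 0,"ty": -0.65,"tz": 1.25,"wx": 0,"wy": 0,"wz": 0}
    - {"tx": 0,"ty": 0,"tz": 0,"wx": 0,"wy": 0,"wz": 0}

```text
time_s: 15.7
position: [0.4963, -0.2322, 0.0952]
tool_rot: [-0.038, -3.138, -0.002]
wrist_force: [-0.6, -0.1, -0.5]
finger_gap: -0.0001
finger_force: 0.0
```

apply_moves:
  motion:
    - {"tx": 0,"ty": -0.45,"tz": 1.35,"wx": 0,"wy": 0,"wz": 0}
    - {"tx": 0,"ty": -0.25,"tz": 1.4,"wx": 0,"wy": 0,"wz": 0}
    - {"tx": 0,"ty": 0,"tz": 0,"wx": 0,"wy": 0,"wz": 0}

```text
time_s: 16.0
position: [0.4972, -0.2391, 0.0693]
tool_rot: [0.037, 3.141, -0.0]
wrist_force: [-0.3, -0.2, 0.7]
finger_gap: 0.0002
finger_force: 0.0
```

apply_moves:
  motion:
    - {"tx": 0,"ty": 0,"tz": 0.3,"wx": 0,"wy": 0,"wz": 0}
    - {"tx": 0,"ty": 0,"tz": 0.2,"wx": 0,"wy": 0,"wz": 0}
    - {"tx": 0,"ty": 0,"tz": 0,"wx": 0,"wy": 0,"wz": 0}

```text
time_s: 16.3
position: [0.4976, -0.2391, 0.0681]
tool_rot: [0.036, 3.139, -0.002]
wrist_force: [-9.5, 2.9, 25.3]
finger_gap: -0.0
finger_force: 12.9
```

Run:
```python
from h import *
st()
for n in('side','scene'):
  d=snap(n,n+'9');im=d['frame'].sum(2)/3;hp=np.array([.4988,-.1574,.06]);ap=np.array([.5005,-.0974,.078])
  for th in(-.2,0.,.15,.3,.6,.9,1.2):
    L=[proj(n+'9',hp+r*np.array([-.033*np.cos(th),-np.cos(th),np.sin(th)])) for r in(.06,.075,.09,.1,.11,.12)]
    A=[proj(n+'9',ap+r*np.array([.033*np.cos(th),np.cos(th),np.sin(th)])) for r in(.03,.05,.07,.09,.105)]
    print(n,th,*[[int(im[int(round(v)),int(round(u))]) for u,v in Q] for Q in(L,A)])
```

```text
t 16.3 p [ 0.4976 -0.2391  0.0681] j [-0.45  0.09 -0.14  1.34 -0.   -0.42] F [-9.5  2.9 25.3] gap -0.0
x [-1.     0.023 -0.003] y [ 0.023  1.    -0.002] z [ 0.003 -0.002 -1.   ]
side -0.2 [185, 227, 83, 84, 84, 79] [147, 126, 99, 122, 155]
side 0.0 [94, 98, 54, 50, 43, 42] [149, 133, 168, 119, 123]
side 0.15 [78, 78, 48, 78, 50, 49] [151, 129, 161, 66, 78]
side 0.3 [87, 73, 49, 47, 48, 45] [159, 116, 65, 66, 76]
side 0.6 [55, 41, 40, 38, 46, 45] [157, 117, 103, 72, 75]
side 0.9 [45, 41, 45, 43, 42, 43] [145, 100, 71, 58, 47]
side 1.2 [38, 45, 45, 42, 40, 40] [168, 78, 72, 53, 58]
scene -0.2 [64, 72, 73, 67, 78, 70] [100, 78, 141, 209, 238]
scene 0.0 [29, 71, 32, 30, 29, 17] [171, 193, 131, 139, 144]
scene 0.15 [34, 56, 23, 33, 40, 42] [226, 219, 139, 89, 72]
scene 0.3 [65, 26, 71, 26, 69, 64] [154, 75, 93, 135, 67]
scene 0.6 [68, 25, 20, 41, 32, 52] [151, 81, 77, 72, 71]
scene 0.9 [80, 24, 48, 26, 27, 22] [172, 173, 69, 80, 79]
scene 1.2 [71, 20, 40, 45, 25, 23] [186, 173, 175, 110, 90]
```

The fingers stalled at z = 0.068, the level-handle height, with 25 N: that is the closed stop. Retreating upward.

apply_moves:
  motion:
    - {"tx": 0,"ty": 0,"tz": -2,"wx": 0,"wy": 0,"wz": 0}
    - {"tx": 0,"ty": 0,"tz": -4,"wx": 0,"wy": 0,"wz": 0}
    - {"tx": 0,"ty": 0,"tz": -4.5,"wx": 0,"wy": 0,"wz": 0}
    - {"tx": 0,"ty": 0,"tz": -4.5,"wx": 0,"wy": 0,"wz": 0}
    - {"tx": 2,"ty": 0,"tz": -3.5,"wx": 0,"wy": 0,"wz": 0}
    - {"tx": 4,"ty": 0,"tz": -2,"wx": 0,"wy": 0,"wz": 0}
    - {"tx": 0,"ty": 0,"tz": 0,"wx": 0,"wy": 0,"wz": 0}

```text
time_s: 17.1
position: [0.4354, -0.2377, 0.274]
tool_rot: [0.038, 3.137, -0.004]
wrist_force: [0.6, -0.8, 0.3]
finger_gap: 0.0003
finger_force: 0.0
```

Run:
```python
from h import *
st()
ims={}
for n in('side','scene','wrist'):
  ims[n]=snap(n,n+'10')['frame'].sum(2)/3
for n in ims:
  hp=np.array([.4988,-.1574,.06]);im=ims[n]
  for th in(-.2,0.,.12,.3,.6):
    L=[proj(n+'10',hp+r*np.array([-.033*np.cos(th),-np.cos(th),np.sin(th)])) for r in(.07,.085,.1,.11,.12)]
    A=[proj(n+'10',[.5005+.033*r,-.0974+np.cos(th)*r,.078+np.sin(th)*r]) for r in (.05,.07,.09,.11)]
    g=lambda Q:[int(im[int(round(v)),int(round(u))]) if 0<=v<383 and 0<=u<511 else -1 for u,v in Q]
    print(n,th,g(L),g(A))
```

```text
t 17.1 p [ 0.4354 -0.2377  0.274 ] j [-0.5  -0.03  0.14  1.74 -0.   -0.48] F [ 0.6 -0.8  0.3] gap 0.0003
x [-1.     0.024 -0.004] y [ 0.024  1.    -0.003] z [ 0.004 -0.003 -1.   ]
side -0.2 [235, 123, 89, 86, 86] [131, 100, 127, 213]
side 0.0 [69, 62, 57, 52, 49] [140, 172, 122, 176]
side 0.12 [55, 59, 55, 56, 58] [134, 166, 66, 91]
side 0.3 [185, 187, 143, 159, 160] [120, 68, 72, 76]
side 0.6 [112, 150, 196, 232, 189] [124, 110, 76, 66]
scene -0.2 [72, 71, 62, 77, 69] [77, 137, 205, 129]
scene 0.0 [27, 30, 35, 19, 23] [190, 138, 140, 100]
scene 0.12 [34, 36, 37, 34, 34] [220, 170, 94, 57]
scene 0.3 [57, 65, 74, 65, 64] [70, 90, 128, 69]
scene 0.6 [76, 61, 91, 103, 104] [78, 70, 73, 65]
wrist -0.2 [70, 112, 92, 90, 87] [112, 90, 91, 251]
wrist 0.0 [48, 45, 40, 49, 47] [231, 237, 254, 151]
wrist 0.12 [46, 53, 49, 50, 50] [227, 242, 254, 34]
wrist 0.3 [53, 52, 46, 39, 70] [239, 113, 89, 83]
wrist 0.6 [94, 95, 88, 91, 97] [131, 225, 72, 77]
```

Both fixed cameras show the handle still level after release, so it is locked with nothing touching it. Handing in.

```bash
python3 -c "
from workcell import arm
print(arm.close_job())"
```

```text
the job is handed in; nothing more can be done
None
```

The job is handed in, with no verdict shown: the eared adaptor stands on the seat, within about 1 mm of centre, its ear at the mark; the handle was pushed to its closed stop and stayed down after release (I didn't look at the pad itself), and nothing else was handled.

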